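Turn the finished part's status flag to green

TASK

The orange bottom-bracket shell is finished, so turn the status flag of the tray it stands in: push the flag gently with a fingertip, without pinching it, over its pivot by a half turn until it lies flat on the other side, green face up. Pressing down on its black thumb tab raises the flag. Leave the other flag red, and do not move or pick up anything else.

Things in the scene. Friction and masses are not known exactly. Their poses are not given: they have to be found in the camera images.
- flag_shell (a joint): hinge of the two-faced status flag of the tray with the orange shell, the one to turn. Radians: 0 = flat on the rest posts on the stand's +y side, red face up; 1.57 = upright; 3.14 = turned over, flat on the posts on the -y side, green face up. Starts at 0 to 0.25. Stiff: it stays wherever it is left (0.025 N m of friction), so it must be pushed all the way.
- shell_pivot (a point): middle of the hinge axis of the stand with the orange shell, 75 mm above the table. Axes: x along the hinge axis, towards the tray; y to the side where the red flag lies; z up. Fixed stand: steel foot 90 (x) by 190 (y) by 8 mm; two cheeks 6 mm thick at x = +-38 mm, 22 mm long in y, up to 8 mm above the axis; 8 mm rest posts at x = +-24, y = +-70 mm, tops 3.5 mm below the axis.
- shell_flag_end (a point): middle of the free end of the flag to be turned, moves with it. The flag is a plate 60 mm wide along the hinge, from 3 to 85 mm out from the axis, 7 mm thick with the axis in its mid-plane, one face red, the other green, each framed by a 4 mm white border. This point is 85 mm from the axis.
- shell_tab_end (a point): middle of the outer end of that flag's black thumb tab, 43 mm from the axis, moves with it. The tab, 28 mm wide and 7 mm thick, continues the flag's plane on the other side of the axis: pressed down between the cheeks it swings the flag up.
- flag_ring (a joint): hinge of the two-faced status flag of the tray with the chainring, to be left alone. Radians: 0 = flat on the rest posts on the stand's +y side, red face up; 1.57 = upright; 3.14 = turned over, flat on the posts on the -y side, green face up. Starts at 0 to 0.1. Stiff: it stays wherever it is left (0.025 N m of friction), so it must be pushed all the way.
- ring_pivot (a point): the same point and axes of the other, identical stand, whose tray holds the chainring
- ring_flag_end (a point): middle of the free end of the other flag, 85 mm from its axis
- shell: orange bottom-bracket shell: upright tube 42 mm across, 70 mm high, loose in the blue tray (130 mm square, 22 mm high, centre 135 mm along x from the pivot) of its stand; origin at its underside
- chainring: flat aluminium chainring about 98 mm across, 5 mm thick, lying loose in the other blue tray; origin at its underside
- mug: blue ceramic mug, 80 mm across, 90 mm high, bystander; origin at its underside
- bottle: green plastic bottle, 64 mm across, 180 mm high, bystander; origin at its underside
- tape: roll of yellow tape lying flat, 100 mm across, 25 mm high, bystander; origin at its underside
- wrench: steel wrench lying on the bench, bystander; origin at its underside
- offcut: steel bar offcut standing upright, 36 mm across, 120 mm high, bystander; origin at its underside

How it is judged:
On the way:
1. the flag is brought past upright (value of joint flag_shell above 1.7 rad), for 0.1 s.
At the end, for the whole second after the job is handed in: The flag of the tray with the orange shell lies at rest green face up, within 10 degrees (0.17 rad) of flat; the other flag still lies red face up (below 0.25 rad); shell, chainring and all bystanders are within 20 mm of where they started (value of joint flag_shell above 2.97 rad and velocity of joint flag_shell between -0.1 and 0.1 rad/s and value of joint flag_ring below 0.25 rad and distance of each of shell, chainring, mug, bottle, tape, wrench, offcut from where it was at the start of the episode below 0.02 m); the robot touches nothing.
It fails at once if the flag or its tab is pinched (more than 10 N from the fingers on both of its faces at once) ((contact force between the fingers and flag_shell_red above 10 N and contact force between the fingers and flag_shell_green above 10 N) or (contact force between the fingers and flag_shell_tab_a above 10 N and contact force between the fingers and flag_shell_tab_b above 10 N)).
It fails at once if the flag is pushed roughly (more than 35 N on one face) (contact force between the fingers and flag_shell_red above 35 N or contact force between the fingers and flag_shell_green above 35 N or contact force between the fingers and flag_shell_tab_a above 35 N or contact force between the fingers and flag_shell_tab_b above 35 N).
It fails at once if the other flag is turned (its free end moves more than 20 mm) (distance of ring_flag_end from where it was at the start of the episode above 0.02 m).
It fails at once if the shell, the chainring or a bystander is lifted, carried or pushed more than 20 mm (distance of any of shell, chainring, mug, bottle, tape, wrench, offcut from where it was at the start of the episode above 0.02 m).
It also fails if it takes over 48 s, if anything falls off the work surface, if the arm or the gripper's body presses on something with over 40 N, if the wrist force passes 120 N, or if a joint passes its speed limit or range.

ROBOT

A 6-joint arm with a two-finger parallel gripper is mounted at the origin on the work surface. World frame = base frame: x ahead of the robot, y to its left, z up, the work surface at z = 0. Lengths are in m, angles in rad, forces in N, time in s.
With the tool pointing down it reaches from about 0.25 to 0.725 m from the base axis. Payload 4 kg.
Tool frame: the origin (TCP) lies at the very end of the fingers, on their centre line; the grasp point (between the pads) lies 19 mm behind it (arm.grip_depth is the distance from the TCP to the grasp point, in m); z points along the fingers, y is the line along which they close (so a half turn about z gives the same grasp; the last joint's range is limited). The gripper opens to 85 mm and grips with 20 to 120 N. Pads are 22 mm wide; open, the fingers measure 114 mm over their backs; the gripper's body (76 mm by 85 mm) begins 54 mm behind the grasp point. The pads swing forward as they close: fully open they stand 13 mm farther back than shut.
Start: joints at [1.191, 0.241, 0.005, 1.335, 0, 1.571], TCP at [0.185, 0.464, 0.203] pointing down, gripper open.
Joint ranges: [-2.72, 2.72], [-1.05, 1.87], [-1.09, 1.28], [-1.99, 2.15], [-1.42, 1.44], [-3.14, 3.14]. Speed limits (rad/s): [2.79, 2.79, 3.14, 3.14, 3.14, 3.14].

INTERFACE

Orientations are given as a unit quaternion [w, x, y, z].
In Python, from bench import arm, claw, planner, sensors, cams, job_done gives the robot as it stands. The module is installed in compiled form; this text tells all that it offers. Calls block until the motion is done:
- arm.move_to(position, orientation): joint-space move of the TCP to a pose.
- arm.movel(position, rotation=None, vel=0.15, force_limit=None): straight line of the TCP; rotation=None keeps the orientation; vel is the mean speed in m/s. With force_limit (N) it stops when the force on the tool has changed by that much, and returns True; else False.
- arm.move_joints(angles): joint-space move.
- claw.grip(opening, strength=None): opening from 0.0 (shut) to 1.0 (fully open); strength is the grip in N (None keeps the last); returns when the fingers have stopped.
- arm.pause(seconds).
- planner.inverse_kinematics(position, orientation): joint angles nearest the present ones, or None.
- sensors.observe(): the state.
- cams.capture(name): name is "scene" or "top" or "wrist"; returns a dict with "color" (480x640x3 uint8, blue, green, red), "fx", "fy", "cx", "cy" (pixels), "dist" ([k1, k2, p1, p2, k3] as OpenCV has them; the pictures are not rectified), "xyz" and "orientation" of the camera in the world; the wrist camera has in their place "hand_eye" (4x4, takes a point from camera to tool coordinates, whose origin is the TCP and whose axes are the flange's). Camera axes: x right, y down, z forward; pixel columns grow to the right and rows downward; lengths in m; the calibration is good to about 2 mm. A picture is of the moment at which its call begins: read the wrist's pose just before it. There is no depth.
A pose or a line that the arm cannot do raises arm.IKError and nothing moves.
- job_done(): hands the job in; it is judged then, once.
The state is a dict: "clock": time; "joints": joint angles; "joint_vel": joint speeds; "joint_efforts": joint torques, N m; "tool_pos": TCP position; "eef_rot": TCP orientation; "wrist_force": force on the tool from outside, world axes, zero at the start; "wrist_torque": the same for the moment, N m; "opening": opening from 0.0 (shut) to 1.0 (fully open); "grasp_force": force on a finger pad.
Only numpy, scipy, OpenCV 4.12 (cv2) and the standard library are available. Lean on these libraries where they do the work, as an engineer would, in place of code of your own. Each camera call takes 0.05 s, during which the arm holds its last target. There are 200 camera calls.

## Working session

There is one attempt and no reset: what is moved stays moved. The work goes in short steps, each a Python script; the robot and the scene stay as the last script left them, time stands still between calls to the robot, and variables do not carry over. Pictures are saved under pics/ and viewed, at most 10 in all, crops included, and the job is handed in when it is done.

```bash
mkdir -p pics
cat > h.py <<'E'
import numpy as np, cv2
from scipy.spatial.transform import Rotation as R
from bench import arm, claw, planner, sensors, cams, job_done
def rot(q): return R.from_quat([q[1],q[2],q[3],q[0]]).as_matrix()
def quat(M):
    q=R.from_matrix(M).as_quat(); return [q[3],q[0],q[1],q[2]]
def pose(c,s=None):
    if 'xyz' in c: return np.array(c['xyz']),rot(c['orientation'])
    T=np.eye(4);T[:3,:3]=rot(s['eef_rot']);T[:3,3]=s['tool_pos'];T=T@np.array(c['hand_eye']);return T[:3,3],T[:3,:3]
def cast(c,px,z,s=None):
    K=np.array([[c['fx'],0,c['cx']],[0,c['fy'],c['cy']],[0,0,1.]])
    u=cv2.undistortPoints(np.array(px,float).reshape(-1,1,2),K,np.array(c['dist'],float)).reshape(-1,2)
    o,M=pose(c,s); d=np.c_[u,np.ones(len(u))]@M.T
    return o+d*((z-o[2])/d[:,2])[:,None]
E
python3 - <<'E'
from h import *
import pickle
s=sensors.observe();D={}
for n in("scene","top"):
    c=cams.capture(n);D[n]=c;cv2.imwrite(f"pics/{n}0.png",c['color']);print(n,c['xyz'])
pickle.dump(D,open('d.pkl','wb'));print(s['clock'],s['eef_rot'],s['opening'])
E
```

```text
scene [1.38392052 0.06667892 0.96110304]
top [ 0.2841328  -0.00924907  1.46200134]
0.0 [-1.99100559e-04  1.88779154e-01  9.82019015e-01 -1.02296569e-03] 0.9971977438350605
```

View pics/top0.png

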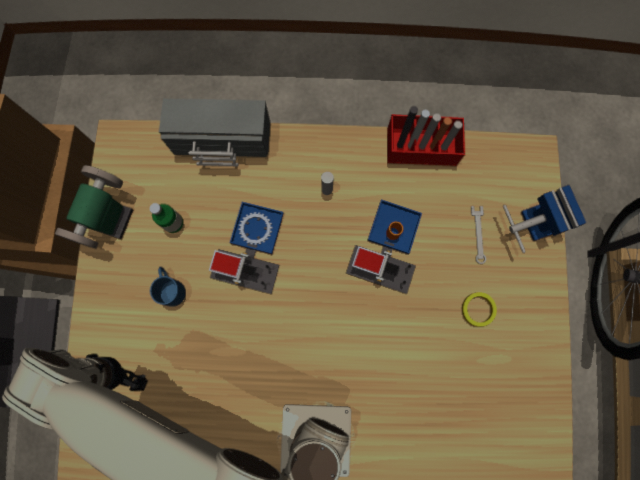

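View pics/scene0.png

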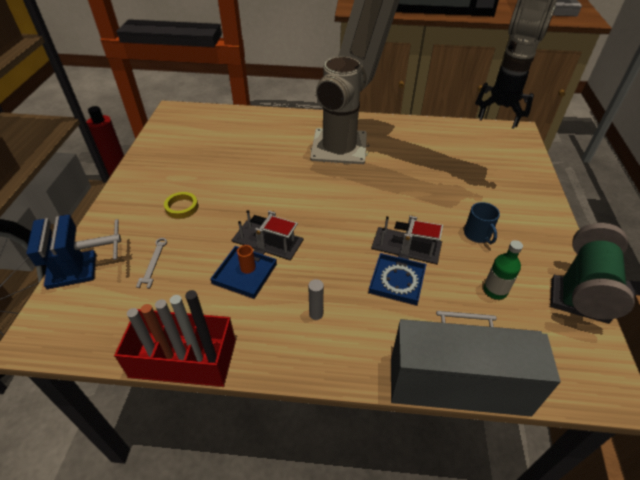

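The top view shows the orange shell in the right tray at px (395,227). Its red flag is at (370,261) and its stand is around (382,268). The other flag is at (228,264). The tray and flag sit clear of the bystanders.

Run:
```python
from h import *
import pickle
D=pickle.load(open('d.pkl','rb'))
def blob(c,lo,hi,roi,red=False):
    h=cv2.cvtColor(c['color'],cv2.COLOR_BGR2HSV);m=cv2.inRange(h,lo,hi)
    if red:m|=cv2.inRange(h,(172,)+lo[1:],(180,)+hi[1:])
    x0,x1,y0,y1=roi;k=np.zeros_like(m);k[y0:y1,x0:x1]=m[y0:y1,x0:x1]
    ct=max(cv2.findContours(k,cv2.RETR_EXTERNAL,cv2.CHAIN_APPROX_NONE)[0],key=cv2.contourArea);return cv2.minAreaRect(cv2.convexHull(ct)),cv2.approxPolyDP(cv2.convexHull(ct),4,True)[:,0]
c=D['top']
r,a=blob(c,(100,120,30),(125,255,255),(360,430,190,260));w=cast(c,cv2.boxPoints(r),.02)
print('tray',w.round(3).tolist(),w.mean(0))
for n,roi in(('top',(340,400,235,285)),('scene',(245,310,205,250))):
    r,a=blob(D[n],(0,150,80),(6,255,255),roi,True)
    print(n,a.tolist(),r[0]);
    for z in(.0785,.09):print(cast(D[n],a,z)[:,:2].round(3).tolist(),cast(D[n],[r[0]],z)[0])
```

```text
tray [[0.574, -0.132, 0.02], [0.698, -0.171, 0.02], [0.661, -0.293, 0.02], [0.538, -0.253, 0.02]] [ 0.61782509 -0.2122065   0.02      ]
top [[360, 249], [382, 256], [377, 272], [355, 264]] (368.6000061035156, 260.20001220703125)
[[0.536, -0.106], [0.518, -0.169], [0.472, -0.155], [0.492, -0.093]] [ 0.50435033 -0.13089711  0.0785    ]
[[0.533, -0.105], [0.516, -0.167], [0.47, -0.154], [0.491, -0.092]] [ 0.50251983 -0.12988594  0.09      ]
scene [[265, 226], [272, 217], [293, 223], [287, 234]] (279.13763427734375, 225.04127502441406)
[[0.511, -0.17], [0.474, -0.157], [0.492, -0.095], [0.536, -0.105]] [ 0.50355994 -0.13178539  0.0785    ]
[[0.523, -0.167], [0.486, -0.154], [0.503, -0.093], [0.547, -0.103]] [ 0.51503072 -0.12919947  0.09      ]
```

```bash
cat >> h.py <<'E'
P=np.array([.489,-.1718,.075]); a=np.deg2rad(-17.4)
X=np.array([np.cos(a),np.sin(a),0]);Y=np.array([-np.sin(a),np.cos(a),0]);Z=np.array([0,0,1.])
def W(x,y,z): return P+(x*X+y*Y+z*Z)/1000
def Q(t,k):   # tool z tilted t deg towards +Y; closing axis along +-X
    t=np.deg2rad(t);z=-np.cos(t)*Z+np.sin(t)*Y;y=k*X;return quat(np.c_[np.cross(y,z),y,z])
def tab(th,r=32):
    t=np.deg2rad(th);return W(0,-r*np.cos(t)-3.5*np.sin(t)-9.5,-r*np.sin(t)+3.5*np.cos(t)-5.5)
def flag(th,r=60):
    t=np.deg2rad(th);return W(0,r*np.cos(t)+3.5*np.sin(t)+11,r*np.sin(t)-3.5*np.cos(t))
E
python3 - <<'E'
from h import *
for k in(1,-1):
    print(k)
    for p,q in((W(0,0,225),Q(0,k)),(W(0,-60,120),Q(30,k)),(tab(-25),Q(30,k)),(tab(75),Q(30,k)),(W(0,80,57),Q(0,k)),(flag(180),Q(0,k))):
        j=planner.inverse_kinematics(p,q);print(None if j is None else np.round(j,2))
E
```

```text
1
[-0.34  0.26  0.28  1.59  0.    1.54]
[-0.74  0.46  0.17  1.53  0.47  1.07]
[-0.71  0.52 -0.02  1.25  0.48  1.11]
[-0.68  0.56 -0.09  1.12  0.48  1.14]
[-0.18  0.32 -0.07  1.18  0.    1.69]
[-0.43  0.37 -0.15  1.05  0.    1.44]
-1
[-0.34  0.26  0.28  1.59  0.   -1.6 ]
[-0.74  0.46  0.17  1.53  0.47 -2.07]
[-0.71  0.52 -0.02  1.25  0.48 -2.03]
[-0.68  0.56 -0.09  1.12  0.48 -2.  ]
[-0.18  0.32 -0.07  1.18  0.   -1.45]
[-0.43  0.37 -0.15  1.05  0.   -1.7 ]
```

Run:
```python
from h import *
p=sensors.observe()['tool_pos']
arm.movel([p[0],p[1],.33],vel=.2)
claw.grip(0.0,20)
arm.move_to(W(0,0,225),Q(0,1))
arm.pause(.3)
s=sensors.observe();c=cams.capture('wrist');cv2.imwrite('pics/w1.png',c['color'])
import pickle;pickle.dump((c,s),open('w1.pkl','wb'));print(s['clock'],s['tool_pos'],s['opening'],W(0,0,225))
```

```text
4.45 [ 0.48916198 -0.17137311  0.30002932] 0.000767253163067646 [ 0.489  -0.1718  0.3   ]
```

View pics/w1.png

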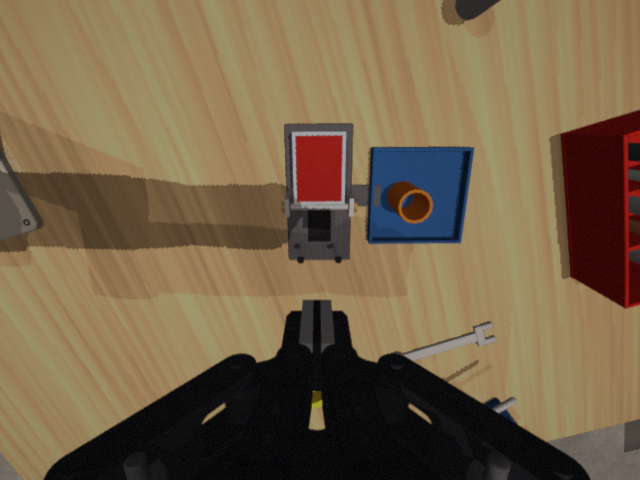

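The close view shows the red flag at px (319,168), cheeks near (287,207) and (351,207), and the black tab at (319,226). Next I check the pivot estimate against these.

Run:
```python
from h import *
import pickle
c,s=pickle.load(open('w1.pkl','rb'))
for n,px,z in(('cheekL',(287,207),.083),('cheekR',(351,207),.083),('tab end',(319,241),.0785),('flag end',(319,131),.0785),('flag L',(291,131),.0785),('flag R',(347,131),.0785),('foot tl',(285,124),.008),('foot br',(351,261),.008)):
    d=(cast(c,[px],z,s)[0]-P)*1000;print(n,(d@X).round(1),(d@Y).round(1))
```

```text
cheekL -33.7 -0.0
cheekR 41.2 0.1
tab end 3.9 -43.3
flag end 3.5 84.3
flag L -27.4 84.3
flag R 34.3 84.4
foot tl -40.1 92.8
foot br 51.8 -97.3
```

```bash
echo 'P=P+.0037*X' >> h.py
python3 - <<'E'
from h import *
q=Q(30,1)
arm.move_to(W(0,-60,120),q)
arm.movel(tab(-25),vel=.15,force_limit=15)
for th in range(-10,78,11):
    hit=arm.movel(tab(th),vel=.08,force_limit=15)
    s=sensors.observe();print(th,hit,np.round(s['wrist_force'],1),round(s['clock'],2))
    if hit:break
arm.movel(tab(40)+.02*(Z-Y),vel=.1,force_limit=20)
arm.movel(W(0,-60,120),vel=.2,force_limit=20)
s=sensors.observe();print(s['clock'])
c=cams.capture('scene');cv2.imwrite('pics/s2.png',cv2.resize(c['color'][180:320,180:340],None,fx=4,fy=4))
E
```

```text
-10 False [-0.3  1.  -0.1] 6.27
1 False [-0.5  0.2  0.5] 6.52
12 False [ 0.2 -0.2 -0.8] 6.77
23 False [ 0.3  0.4 -0.3] 7.02
34 False [-0.6 -0.  -0.4] 7.27
45 False [-0.2  0.3  0.5] 7.52
56 False [-0.1  0.5  1. ] 7.77
67 False [-0.2 -0.2 -0.1] 8.02
9.3667
```

View pics/s2.png

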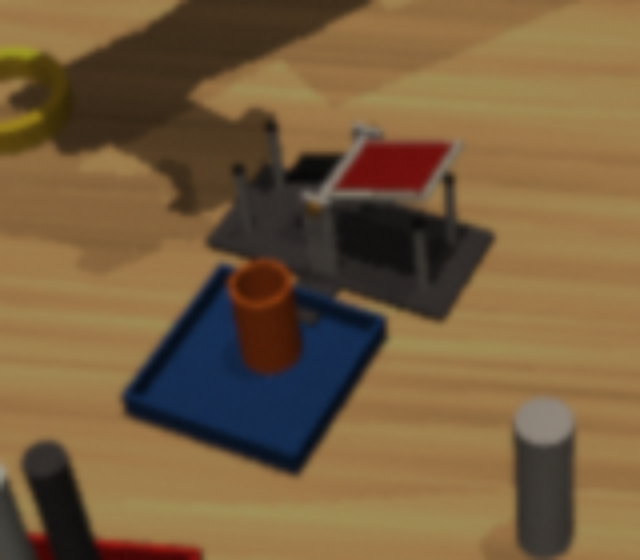

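The flag rose only about 25–30° before the tip slid off the tab end, so the fingertip is thinner than I assumed. I'll press again closer to the axis.

```bash
sed -i 's/\*np.sin(t)-9.5,/*np.sin(t)-3,/; s/\*np.cos(t)-5.5)/*np.cos(t)-2)/' h.py; grep -A1 'def tab' h.py
python3 - <<'E'
from h import *
q=Q(30,1); r=27
arm.movel(tab(-25,r),vel=.15,force_limit=15)
for th in range(-5,82,12):
    hit=arm.movel(tab(th,r),vel=.08,force_limit=15)
    s=sensors.observe();print(th,hit,np.round(s['wrist_force'],1),round(s['clock'],2))
    if hit:break
arm.movel(tab(40)+.02*(Z-Y),vel=.1,force_limit=20)
arm.movel(W(0,-60,120),vel=.2,force_limit=20)
s=sensors.observe();print(s['clock'])
c=cams.capture('scene');cv2.imwrite('pics/s3.png',cv2.resize(c['color'][180:320,180:340],None,fx=4,fy=4))
E
```

```text
def tab(th,r=32):
    t=np.deg2rad(th);return W(0,-r*np.cos(t)-3.5*np.sin(t)-3,-r*np.sin(t)+3.5*np.cos(t)-2)
-5 False [ 0.3  0.4 -0.5] 10.58
7 False [-0.4  0.8  0.2] 10.83
19 False [0.1 0.5 0.5] 11.08
31 False [-0.6 -1.7 -0.7] 11.33
43 False [1.  0.2 0.4] 11.58
55 False [-0.7 -0.1  0.1] 11.83
67 False [0.4 0.7 0.4] 12.08
79 False [-1.3  0.2  0.8] 12.33
13.7083
```

View pics/s3.png

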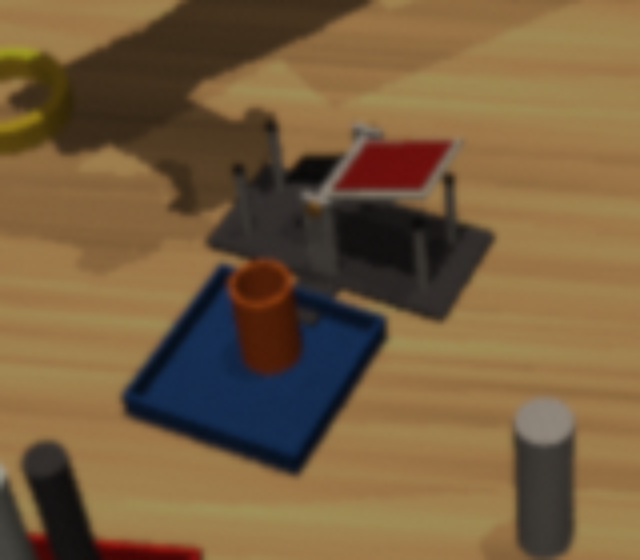

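Run:
```python
from h import *
r=27
arm.movel(tab(-25,r),vel=.15,force_limit=15)
for th in(0,25,50):
    hit=arm.movel(tab(th,r),vel=.05,force_limit=15)
s=sensors.observe();print(hit,s['tool_pos'],tab(50,r),rot(s['eef_rot']).round(2).tolist(),s['wrist_force'])
c=cams.capture('scene');a=cv2.resize(c['color'][190:270,220:320],None,fx=4,fy=4)
c=cams.capture('wrist');b=cv2.resize(c['color'][100:400,140:515],(400,320))
cv2.imwrite('pics/s4.png',np.hstack([a,b]));print(sensors.observe()['clock'])
```

```text
False [ 0.48539734 -0.1943987   0.05422859] [ 0.48564186 -0.19488873  0.05456656] [[0.26, 0.95, 0.15], [0.83, -0.3, 0.48], [0.5, -0.0, -0.87]] [ 0.19140928  0.29719587 -0.36012991]
15.9083
```

View pics/s4.png

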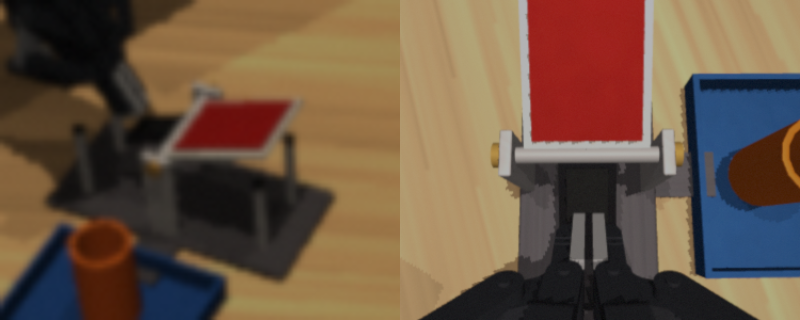

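```bash
cat >> h.py <<'E'
def castX(c,px,x=0,s=None):  # ray onto stand plane x (mm) -> stand y,z in mm
    A=cast(c,px,.3,s);B=cast(c,px,.0,s);d=B-A;t=(x/1000-(A-P)@X)/(d@X);q=(A+d*t[:,None]-P)*1000
    return np.c_[q@Y,q@Z]
E
python3 - <<'E'
from h import *
s=sensors.observe();c=cams.capture('scene')
print('corners',castX(c,[[265/4+220,155/4+190]],30),castX(c,[[300/4+220,100/4+190]],-30))
print('hinge',castX(c,[[155/4+220,157/4+190]],38),castX(c,[[205/4+220,93/4+190]],-38))
print('tip px in scene crop y,z', castX(c,[[145/4+220,110/4+190]],0))
E
```

```text
corners [[81.57543205 33.71202132]] [[78.65541586 30.66787805]]
hinge [[0.79524494 7.03933928]] [[-0.87354673  0.78645194]]
tip px in scene crop y,z [[-27.67097303   7.1987025 ]]
```

Run:
```python
from h import *
def proj(c,p,s=None):
    o,M=pose(c,s);K=np.array([[c['fx'],0,c['cx']],[0,c['fy'],c['cy']],[0,0,1.]])
    return cv2.projectPoints((np.atleast_2d(p)-o)@M,np.zeros(3),np.zeros(3),K,np.array(c['dist'],float))[0].reshape(-1,2)
s=sensors.observe();T=np.array(s['tool_pos']);print(((T-P)@np.c_[X,Y,Z]*1000).round(1),s['opening'])
th=np.deg2rad(22);e=W(0,-43*np.cos(th),-43*np.sin(th));pts=[T,T-.019*rot(s['eef_rot'])[:,2],e,P]
S=cams.capture('scene');w=cams.capture('wrist')
ps=proj(S,pts);pw=proj(w,pts,s);print(ps.round(1),pw.round(1))
a=cv2.resize(S['color'][195:245,240:290],None,fx=8,fy=8,interpolation=cv2.INTER_CUBIC)
b=cv2.resize(w['color'][200:400,220:420],None,fx=2,fy=2)
a=cv2.convertScaleAbs(a,alpha=2.5);b=cv2.convertScaleAbs(b,alpha=2.5)
for q,r,col in zip(ps,pw,((0,255,0),(255,255,0),(0,0,255),(255,0,255))):
    cv2.circle(a,tuple(int(v) for v in (q-(240,195))*8),4,col,1);cv2.circle(b,tuple(int(v) for v in (r-(220,200))*2),4,col,1)
cv2.imwrite('pics/s5.png',np.hstack([a,b]))
```

```text
[  0.1 -23.1 -20.3] -0.004183164499770061
[[258.6 225. ]
 [255.1 219.9]
 [253.3 222.3]
 [265.3 222.1]] [[315.1 289.4]
 [314.9 306.1]
 [314.7 320.2]
 [314.7 241.8]]
```

View pics/s5.png

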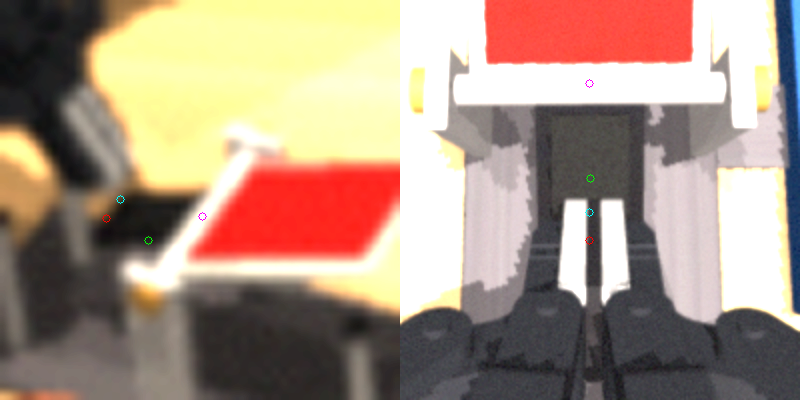

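The real fingertips end about 14 mm behind the reported TCP: the pads end near the cyan mark, while the computed TCP (green mark) lies beyond them. They are resting on the tab, with the flag at about 22°. I'll offset the targets by that length and continue.

```bash
cat >> h.py <<'E'
L=14.
def tab(th,r=30):
    t=np.deg2rad(th);return W(0,-r*np.cos(t)-3.5*np.sin(t)+.5*L,-r*np.sin(t)+3.5*np.cos(t)-.866*L)
def flag(th,r=60,h=8):
    t=np.deg2rad(th);return W(0,r*np.cos(t)+3.5*np.sin(t)+h,r*np.sin(t)-3.5*np.cos(t)-L)
E
python3 - <<'E'
from h import *
for th in(22,34,46,58,70):
    hit=arm.movel(tab(th),vel=.06,force_limit=12)
    s=sensors.observe();print(th,hit,np.round(s['wrist_force'],1),round(s['clock'],2))
    if hit:break
S=cams.capture('scene');w=cams.capture('wrist')
a=cv2.resize(S['color'][180:260,220:320],None,fx=4,fy=4);b=cv2.resize(w['color'][100:400,140:515],(400,320))
cv2.imwrite('pics/s6.png',np.hstack([a,b]))
E
```

```text
22 False [-0.6 -0.5  0.2] 16.31
34 False [-0.  -0.   0.1] 16.57
46 False [-0.6 -0.2 -0.2] 16.82
58 False [-0.   0.2 -0.7] 17.08
70 False [-0.8  0.   0.3] 17.34
```

View pics/s6.png

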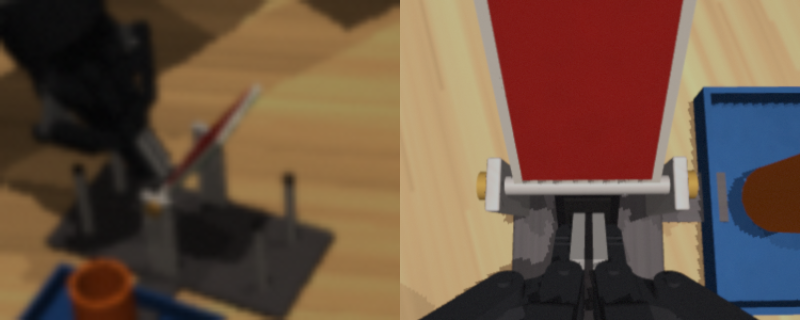

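Run:
```python
from h import *
c=cams.capture('scene')
y,z=castX(c,[[258/4+220,89/4+180]],-30)[0];th=np.degrees(np.arctan2(z,y));print(y,z,th)
arm.movel(tab(45)+.02*(Z-Y),vel=.12,force_limit=20)
arm.movel(W(0,-70,120),vel=.2,force_limit=20)
if th>48:
    arm.move_to(W(0,0,180),Q(0,1))
    arm.movel(W(0,110,150),vel=.25)
    arm.movel(W(0,110,50-L),vel=.2,force_limit=15)
    s=sensors.observe();print(s['clock'],s['tool_pos'])
```

```text
48.79423539130231 66.66363338364654 53.797855755418865
20.6667 [ 0.52614072 -0.06904199  0.11211992]
```

Run:
```python
from h import *
pts=[flag(t,55) for t in(70,85,100,115,130,145,160,172)]
for i,p in enumerate(pts):
    hit=arm.movel(p,vel=.1 if i==0 else .07,force_limit=12)
    s=sensors.observe();print(i,hit,np.round(s['wrist_force'],1),round(s['clock'],2))
    if hit:break
S=cams.capture('scene');w=cams.capture('wrist')
a=cv2.resize(S['color'][180:260,220:320],None,fx=4,fy=4);b=cv2.resize(w['color'][100:400,140:515],(400,320))
cv2.imwrite('pics/s7.png',np.hstack([a,b]))
```

```text
0 False [-0.2  0.2  0.5] 21.62
1 False [-0.1 -0.8  0.6] 21.98
2 False [-0.8  1.2 -1.1] 22.33
3 False [ 0.2 -0.5  0.5] 22.69
4 False [-0.6  0.7 -0.1] 23.05
5 False [-0.7 -0.5  0.7] 23.41
6 False [ 0.2  0.9 -0.3] 23.77
7 False [ 0.1 -0.7  0.4] 24.08
```

View pics/s7.png

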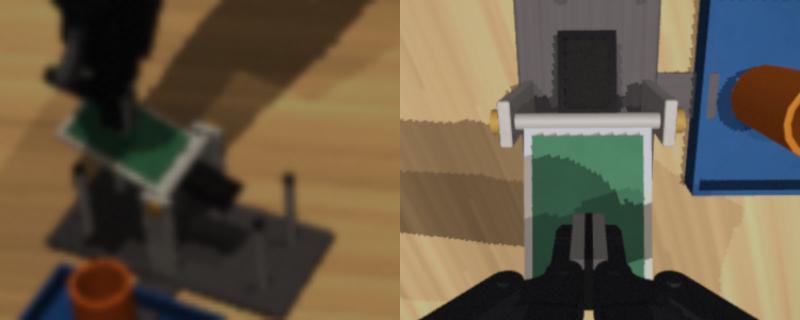

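The flag is over, green face up, at roughly 165° with the fingertip resting on it. Next I press straight down to the posts, lift off and check.

Run:
```python
from h import *
hit=arm.movel(W(0,-56,-35),vel=.03,force_limit=6)
s=sensors.observe();print(hit,((np.array(s['tool_pos'])-P)@np.c_[X,Y,Z]*1000).round(1),np.round(s['wrist_force'],1),s['clock'])
arm.movel(W(0,-50,60),vel=.15)
arm.movel(W(0,-50,180),vel=.2);arm.pause(.3)
S=cams.capture('scene');t=cams.capture('top')
a=cv2.resize(S['color'][180:260,220:320],None,fx=4,fy=4);b=cv2.resize(t['color'][225:305,330:430],None,fx=4,fy=4)
cv2.imwrite('pics/s8.png',np.hstack([a,b]));print(sensors.observe()['clock'])
```

```text
True [ -0.1 -52.6 -24.5] [0.2 0.8 5.6] 24.95
26.8167
```

View pics/s8.png

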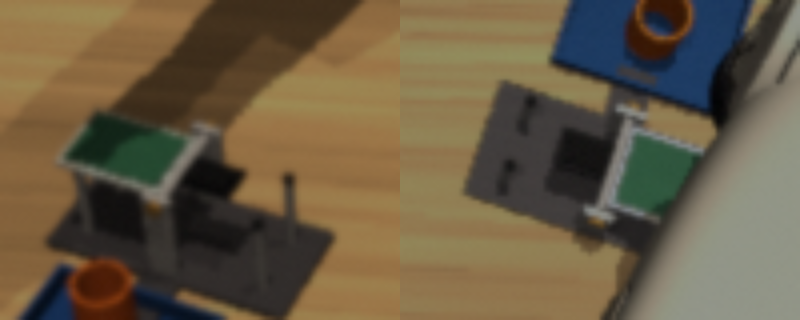

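Run:
```python
from h import *
c=cams.capture('scene')
h=cv2.cvtColor(c['color'],cv2.COLOR_BGR2HSV);m=cv2.inRange(h,(45,90,25),(90,255,255));k=np.zeros_like(m);k[200:235,230:275]=m[200:235,230:275]
ct=max(cv2.findContours(k,cv2.RETR_EXTERNAL,cv2.CHAIN_APPROX_NONE)[0],key=cv2.contourArea)
a=cv2.approxPolyDP(cv2.convexHull(ct),2.5,True)[:,0];print(a.tolist())
print('x+26',castX(c,a,26).round(1).tolist());print('x-26',castX(c,a,-26).round(1).tolist())
print('outer',castX(c,[[60/4+220,160/4+180]],30),castX(c,[[98/4+220,112/4+180]],-30))
```

```text
[[238, 218], [244, 210], [265, 215], [258, 225]]
x+26 [[-70.3, 11.9], [-46.1, 50.9], [18.3, 56.5], [-7.8, 9.1]]
x-26 [[-109.3, -48.5], [-83.4, -6.8], [-14.7, -0.8], [-42.6, -51.5]]
outer [[-78.58414364   4.54300335]] [[-83.48953408  -2.37835679]]
```

```bash
python3 -c "
from h import *
print(job_done())"
```

```text
the job is handed in; nothing more can be done
None
```

The orange shell's flag is turned over and measures flat on its posts, green face up; I never touched the other flag or any other object, and the job was handed in at about 27 s (the verdict was not shown).

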